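Hook a hold-down strap under a T-stud and pin it over a gearmotor

TASK

Strap the yellow gearmotor down in its jig: lift the red hold-down strap by its black grip, tilt it so that its oblong eye slips past the wide head of the T-stud, level it under the head so that it cannot lift off, then bring the round hole at its other end over the locating pin and lower it until the strap lies flat on both posts. The stud stands up to about a centimetre nearer or farther each time, so feel for its neck, and work gently: no more than 15 N against the stud, pin or jig while threading the strap on, and no more than 40 N when setting it down. Let go at the end and leave the other things on the table where they are.

Things in the scene. Friction and masses are not known exactly. Their poses are not given: they have to be found in the camera images.
- strap: Loose red flat strap, 159 x 34 x 4 mm, 0.11 to 0.23 kg, flat on the table at the start, grip up. Origin on its underside (top face at z = 4 mm) below the middle of the grip. x runs along the strap towards the round hole, y across, z up through the grip. It spans x = -101 to +58 mm.
- grip (a point): On the strap: middle of the grip, an upright black fin 40 mm long (along strap x), 10 mm thick (y), from 4 to 35 mm above the strap's underside. Grasp it across its thickness with the fingertips above the strap's top face. This point is 20 mm above the underside.
- eye (a point): On the strap: centre of the oblong (rectangular) eye, on the top face, at strap x = -70 mm. The eye is 38 mm long (strap x) and 18 mm wide (y).
- near_lip (a point): On the strap: middle of the eye's edge nearest the strap's short end, on the top face (strap x = -89 mm). Beyond it a bar 12 mm long closes the eye.
- far_lip (a point): On the strap: middle of the eye's other end edge, towards the grip, on the top face (strap x = -51 mm).
- pin_hole (a point): On the strap: centre of the round hole, 14 mm diameter, on the top face, at strap x = +45 mm.
- jig: Fixed plywood base, 174 x 170 x 12 mm, with two aluminium posts and a yellow gearmotor cradled between them (its body lies along jig y, under the strap's place, top 31 mm above the table). Origin on the table below the strap's final place; x points from the stud post to the pin post (roughly away from the robot), y to the left, z up.
- seat (a point): On the jig: 36 mm straight above the jig's origin, level with the tops of both posts (the seats). Here the strap's origin must end, strap x along jig x. Stud post: 44 mm (x) by 36 mm (y), centred at jig x = -70 mm. Pin post: 24 by 36 mm, centred at jig x = +45 mm.
- stud_nominal (a point): On the jig: middle of the stud's adjusting slot (jig x = -70 mm, y = 0), at the height of the underside of the stud's head, 18 mm above the seats. The brass T-stud is clamped rigidly anywhere within 11 mm of this point along jig x (y = 0 always); its true place is not measured. Its neck is round, 6 mm diameter, 18 mm tall.
- stud_head (a point): On the jig: top of the head, above the slot's middle. The head, centred on the neck, is 63 mm long (jig x), 12 mm wide, 4 mm thick. Level, the eye is too short for it. Tilt the strap 30 degrees or so, short end low: the near lip goes under the head's near half, the far lip above it. Only with the near lip within 2 mm of the neck does the far lip pass the head's far end when levelled.
- pin (a point): Top of the steel locating pin on the far post (jig x = +45 mm, y = 0): 10 mm diameter, standing 8 mm above the seat, top 2 mm tapered. The strap must stay above it, yet below the stud's head, until the round hole is over it.
- glue_bottle: Bystander, loose: cream glue bottle with a red nozzle, 118 x 36 x 36 mm. Leave it alone.
- cup_of_screws: Bystander, loose: white cup with an orange lid, 61 x 61 x 42 mm. Leave it alone.
- wheel_a: Bystander, loose: black tyre with a yellow hub lying flat, 65 x 65 x 26 mm. Leave it alone.
- wheel_b: Bystander, loose: black tyre with a yellow hub lying flat, 65 x 65 x 26 mm. Leave it alone.
- gearmotor_b: Bystander, loose: spare yellow gearmotor, 140 x 38 x 21 mm. Leave it alone.
- screwdriver_amber: Bystander, loose: amber-handled screwdriver, 200 x 28 x 26 mm. Leave it alone.
- hex_key: Bystander, loose: black hex key, 70 x 30 mm. Leave it alone.
Things that resemble listed ones, but are neither listed nor needed, are in the scene too. There is more than one size of the strap; the one meant has the size given above.

How it is judged:
By the outcome, as a careful person would: the job done as asked, in the order asked, and still so for the second after the job is handed in, with the robot touching nothing.
It also fails if it takes over 58 s, if anything falls off the work surface, if the arm or the gripper's body presses on something with over 40 N, if the wrist force passes 120 N, or if a joint passes its speed limit or range.

ROBOT

A 6-joint arm with a two-finger parallel gripper is mounted at the origin on the work surface; the furniture and walls round the work are solid. World frame = base frame: x ahead of the robot, y to its left, z up, the work surface at z = 0. Lengths are in m, angles in rad, forces in N, time in s.
With the tool pointing down it reaches from about 0.35 to 0.775 m from the base axis. Payload 7.3 kg.
Tool frame: the origin (TCP) lies between the finger pads; the fingertips stand 8 mm ahead of it and the grasp point (between the pads) lies 11 mm behind it (robot.nose_length is the distance from the TCP to the fingertips, in m); z points along the fingers, y is the line along which they close (so a half turn about z gives the same grasp; the last joint's range is limited). The gripper opens to 92 mm and grips with 3 to 60 N. Pads are 19 mm wide; open, the fingers measure 130 mm over their backs; the gripper's body (75 mm by 190 mm) begins 47 mm behind the grasp point.
Start: joints at [-0.146, 0.342, 1.524, -0, 1.275, -0.146], TCP at [0.525, 0, 0.205] pointing down, gripper open.
Joint ranges: [-2.53, 2.53], [-0.77, 2.02], [0.04, 2.7], [-1, 4.14], [0.28, 2.66], [-3.11, 3.11]. Speed limits (rad/s): [2.57, 2.57, 3.14, 3.14, 3.14, 3.14].

INTERFACE

Orientations are given as [roll, pitch, yaw] about the fixed x, y, z axes, in that order (R = Rz(yaw) Ry(pitch) Rx(roll)).
In Python, from cell import robot gives the robot as it stands. The module is installed in compiled form; this text tells all that it offers.
- The arm moves only by the shell command python3 -m jog 'ROWS' [FORCE]. ROWS is JSON, a list that holds one entry, the list of rows, each a list of 5 numbers: the gripper's target within -1 to 1 (fully open at 1, half-way at 0, shut at -1), then the shift along the tool's x, y, z in m, then the turn about the tool's z in rad. A call has 1 to 5 rows; each row is the pose to reach, as a shift and turn from the pose commanded when the call began, along the tool's axes at that moment; what a row does not reach only later rows make up. A row lasts 1/12 s, in which the tool goes at most 41.7 mm and 7.16 degrees, less where a joint would pass 70% of its speed; a pose out of reach is approached as far as the arm can. A call with a gripper value outside its range is refused whole. The fingers move at their own pace and stop on an object; FORCE is the grip in N (left out, the last holds). Time passes only in rows, so rows that repeat a pose let the fingers close. It gives the time, the measured TCP pose, the force, the opening and the grip force at its end, in the units of the state.
- robot.observe(): the state, without advancing time (a new reading comes with each control period).
- robot.read_camera(name): name is "scene" or "side" or "wrist"; returns the picture (480x640x3 uint8, red, green, blue); there is no depth.
- robot.camera_model(name): a dict with "camera_matrix" (3x3 intrinsics, pixels), "position" and "attitude" of the camera in the world; the wrist camera has in their place "mount" (4x4, takes a point from camera to tool coordinates, whose origin is the TCP and whose axes are the flange's). Camera axes: x right, y down, z forward; pixel columns grow to the right and rows downward; lengths in m; the calibration is good to about 2 mm. A picture is of the moment at which its call begins: read the wrist's pose just before it. camera_model takes no time and is no camera call.
- robot.hand_in(): hands the job in; it is judged then, once.
The state is a dict: "time": time; "qpos": joint angles; "qvel": joint speeds; "joint_efforts": joint torques, N m; "tool_pos": TCP position; "tool_rot": TCP orientation; "contact_force": force on the tool from outside, world axes, zero at the start; "torque": the same for the moment, N m; "opening": finger opening in m; "grip_force": force on a finger pad.
Only numpy, scipy, OpenCV 4.12 (cv2) and the standard library are available. Lean on these libraries where they do the work, as an engineer would, in place of code of your own. Each camera call takes 0.05 s, during which the arm holds its last target. There are 200 camera calls.

## Working session

There is one attempt and no reset: what is moved stays moved. The work goes in short steps, Python scripts to look and compute and a shell command to move; the robot and the scene stay as the last step left them, time stands still between calls to the robot, and variables do not carry over. Pictures are saved under pics/ and viewed, at most 10 in all, crops included, and the job is handed in when it is done.

```bash
mkdir -p pics; cat > h.py <<'E'
import numpy as np,cv2
from scipy.spatial.transform import Rotation as R
from cell import robot
def snap(n,f):
    im=robot.read_camera(n); cv2.imwrite('pics/'+f,im[:,:,::-1]); return im
def cam(n):
    m=robot.camera_model(n);K=np.array(m['camera_matrix'])
    if 'mount' in m:
        s=robot.observe();T=np.eye(4);r=np.array(s['tool_rot'])
        T[:3,:3]=R.from_euler('xyz',r).as_matrix() if r.shape==(3,) else r
        T[:3,3]=s['tool_pos'];T=T@np.array(m['mount']);return K,T[:3,:3],T[:3,3]
    a=np.array(m['attitude']);A=R.from_euler('xyz',a).as_matrix() if a.shape==(3,) else a
    return K,A,np.array(m['position'])
def ray(c,uv,z):
    K,A,p=c;d=A@np.linalg.solve(K,[uv[0],uv[1],1.]);return p+d*(z-p[2])/d[2]
def proj(c,P):
    K,A,p=c;q=K@(A.T@(np.array(P)-p));return q[:2]/q[2]
E
python3 - <<'E'
from h import *
snap('scene','s1.png');snap('wrist','w1.png')
for n in('scene','side','wrist'):print(n,robot.camera_model(n))
print(robot.observe())
E
```

```text
scene {'camera_matrix': array([[450.73121736,   0.        , 315.3724269 ],
       [  0.        , 450.73121736, 236.82423674],
       [  0.        ,   0.        ,   1.        ]]), 'position': array([ 0.17371606, -0.60726895,  0.8422728 ]), 'attitude': array([-2.39522632,  0.01116037, -0.61547345])}
side {'camera_matrix': array([[521.63493395,   0.        , 323.59924953],
       [  0.        , 521.63493395, 233.45352188],
       [  0.        ,   0.        ,   1.        ]]), 'position': array([-0.02995273,  0.99202044,  0.5531816 ]), 'attitude': array([-1.96142948,  0.02234676, -2.59652005])}
wrist {'camera_matrix': array([[365.73183401,   0.        , 320.36158428],
       [  0.        , 365.73183401, 243.01929013],
       [  0.        ,   0.        ,   1.        ]]), 'mount': array([[ 1.11693715e-03, -9.62243174e-01, -2.72188952e-01,
         7.32001521e-02],
       [ 9.99999175e-01,  1.24733582e-03, -3.06052675e-04,
         7.87914051e-04],
       [ 6.34008128e-04, -2.72188386e-01,  9.62243774e-01,
        -1.79591345e-01],
       [ 0.00000000e+00,  0.00000000e+00,  0.00000000e+00,
         1.00000000e+00]])}
{'time': 0.1, 'qpos': array([-1.45987863e-01,  3.42645692e-01,  1.52490386e+00, -1.39894169e-05,
        1.27539183e+00, -1.45978125e-01]), 'qvel': array([ 0.00026659, -0.00023441, -0.00388731,  0.00094128, -0.00087806,
        0.0016101 ]), 'joint_efforts': array([ 1.49919495e-03, -4.32001984e+01, -2.44694173e+01,  7.19219679e-02,
        5.25739230e-02, -9.79429342e-05]), 'tool_pos': array([5.24617872e-01, 8.02211788e-05, 2.04524449e-01]), 'tool_rot': array([-3.14025633e+00, -1.82950263e-04,  1.57079055e+00]), 'contact_force': array([0.2857668 , 0.00616752, 0.10730115]), 'torque': array([-0.00198668,  0.0211588 , -0.00738707]), 'grip_force': 0.0, 'opening': 0.0920396681250908}
```

View pics/s1.png

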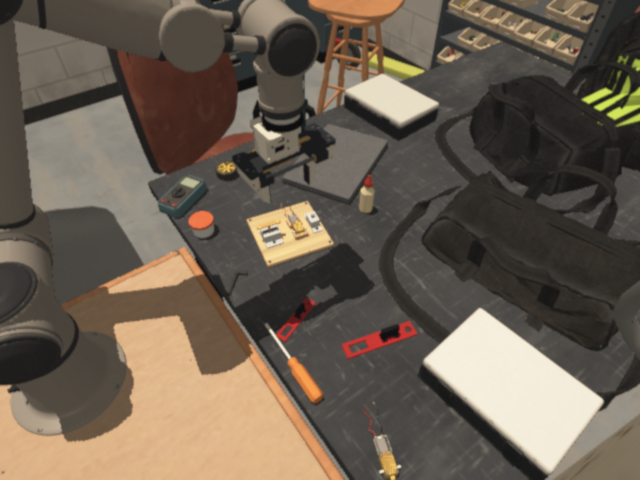

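View pics/w1.png

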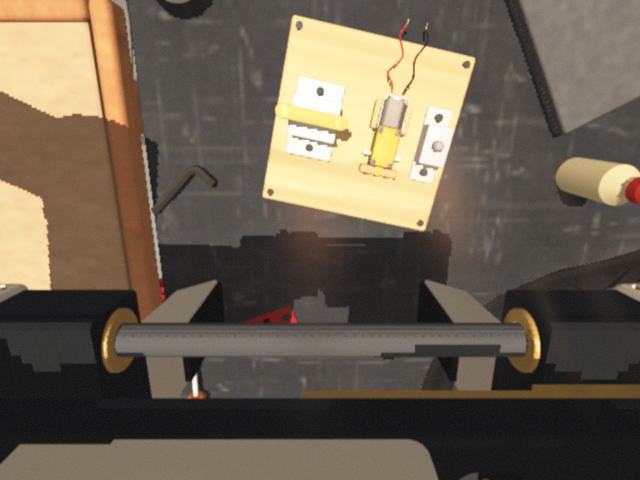

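```bash
python3 - <<'E'
from h import *
im=cv2.imread('pics/s1.png');hsv=cv2.cvtColor(im,cv2.COLOR_BGR2HSV);c=cam('scene')
m=cv2.inRange(hsv,(0,150,100),(6,255,255))|cv2.inRange(hsv,(175,150,100),(180,255,255))
n,l,s,ce=cv2.connectedComponentsWithStats(m[:, :])
for i in range(1,n):
    if s[i,4]>60:
        ys,xs=np.where(l==i);P=np.array([ray(c,(x,y),.004)[:2]*1000 for x,y in zip(xs,ys)],np.float32)
        print(s[i],cv2.minAreaRect(P))
cv2.imwrite('pics/c1.png',cv2.resize(im[285:365,260:425],None,fx=4.8,fy=4.8,interpolation=cv2.INTER_CUBIC))
w=cv2.imread('pics/w1.png');cv2.imwrite('pics/c2.png',cv2.resize(w[0:240,250:490],None,fx=2.5,fy=2.5,interpolation=cv2.INTER_CUBIC))
c=cam('wrist')
for nm,uv,z in [('c1',(297,23),.012),('c2',(468,63),.012),('c3',(420,223),.012),('c4',(269,191),.012),('pin',(438,146),.044),('base corner',(295,15),.012),('bc',(475,57),.012),('bc',(422,231),.012),('bc',(262,194),.012),('head L',(279,113),.058),('head R',(347,124),.058)]:print(nm,uv,ray(c,uv,z).round(4))
E
```

```text
[364 175   8  12  68] ((861.3252563476562, 123.18384552001953), (49.13665771484375, 19.902254104614258), 49.95074462890625)
[277 321  23  20 180] ((411.9457702636719, -151.21078491210938), (56.6118049621582, 27.15536117553711), 20.890926361083984)
[342 321  75  38 792] ((553.9973754882812, -284.5260009765625), (35.59271240234375, 159.59042358398438), 75.14298248291016)
c1 (297, 23) [0.5037 0.1747 0.012 ]
c2 (468, 63) [0.6618 0.1418 0.012 ]
c3 (420, 223) [ 0.6287 -0.0101  0.012 ]
c4 (269, 191) [0.4727 0.0229 0.012 ]
pin (438, 146) [0.6307 0.0679 0.044 ]
base corner (295, 15) [0.502  0.1811 0.012 ]
bc (475, 57) [0.6677 0.1469 0.012 ]
bc (422, 231) [ 0.6314 -0.0187  0.012 ]
bc (262, 194) [0.4655 0.0199 0.012 ]
head L (279, 113) [0.4901 0.0948 0.058 ]
head R (347, 124) [0.5476 0.086  0.058 ]
```

View pics/c1.png

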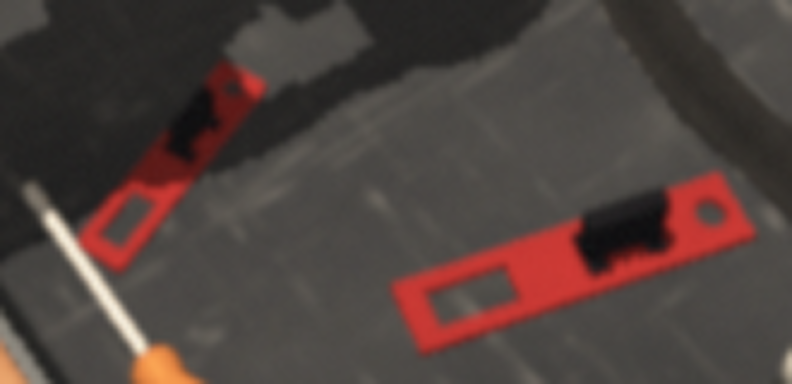

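View pics/c2.png

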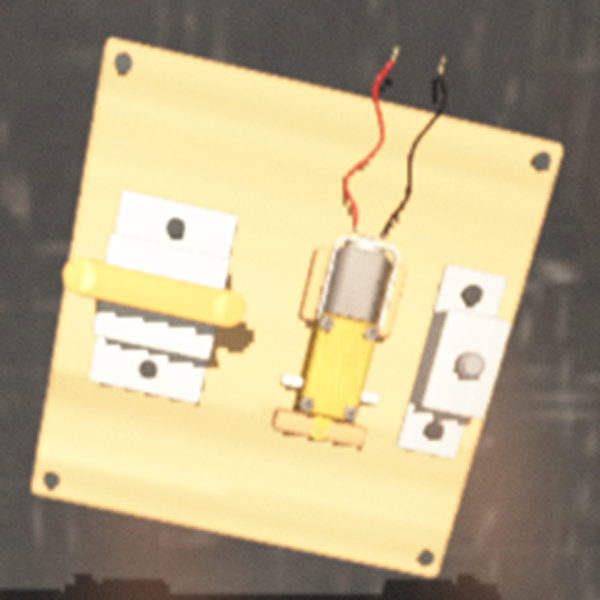

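The two red straps are in the scene picture: the one at (380,338) measures 159.6 × 35.6 mm. The other, at about (297,318), is clearly shorter. The first fits the description, and the crop confirms it, with the eye at the left and the hole at the right. In the wrist crop the jig has its stud head at about (313,118) full-frame and its pin at (438,146).

```bash
cat >> h.py <<'E'
def togo(x,y,z,yaw):
    """shift in tool axes + turn so that TCP is at x,y,z with strap-x heading yaw (tool x = -strap x)"""
    s=robot.observe();r=R.from_euler('xyz',s['tool_rot']).as_matrix()
    d=r.T@(np.array([x,y,z])-s['tool_pos']);h=np.arctan2(r[1,0],r[0,0]);t=-((yaw+np.pi-h+np.pi)%(2*np.pi)-np.pi)
    print('t%.2f'%s['time'],'togo mm',(d*1000).round(1),'turn %.3f'%t,'pos',(np.array(s['tool_pos'])*1000).round(1),'F',np.round(s['contact_force'],1),'open %.4f grip %.1f'%(s['opening'],s['grip_force']))
E
python3 -m jog '[[[1,-0.04,0.007,0,-0.12],[1,-0.08,0.014,0,-0.24],[1,-0.12,0.021,0,-0.36],[1,-0.16,0.028,0,-0.48],[1,-0.2,0.035,0,-0.6]]]'
python3 -c "
from h import *
togo(.575,-.290,.15,-.26)"
```

```text
time: 0.52
tool_pos: [0.5592, -0.1976, 0.2048]
tool_rot: [-3.141, -0.001, 2.173]
contact_force: [0.1, 0.3, -0.5]
opening: 0.0917
grip_force: 0.0
t0.52 togo mm [-85.1 -39.3  54.7] turn -0.708 pos [ 559.2 -197.6  204.8] F [ 0.1  0.3 -0.5] open 0.0917 grip 0.0
```

```bash
python3 -m jog '[[[1,-0.02,-0.01,0.01,-0.12],[1,-0.04,-0.02,0.02,-0.24],[1,-0.06,-0.03,0.04,-0.36],[1,-0.085,-0.039,0.055,-0.48],[1,-0.085,-0.039,0.055,-0.6]]]' >/dev/null
python3 -m jog '[[[1,0,0,0,-0.108],[1,0,0,0,-0.108]]]' >/dev/null
python3 -c "
from h import *
togo(.575,-.290,.15,-.26)
c=cam('wrist');im=snap('wrist','w2.png');hsv=cv2.cvtColor(im,cv2.COLOR_RGB2HSV)
m=cv2.inRange(hsv,(0,150,80),(6,255,255))|cv2.inRange(hsv,(174,150,80),(180,255,255))
n,l,s,ce=cv2.connectedComponentsWithStats(m);i=1+np.argmax(s[1:,4]);print(s[i])
ys,xs=np.where(l==i);P=np.array([ray(c,(x,y),.004)[:2]*1000 for x,y in zip(xs,ys)],np.float32);print(cv2.minAreaRect(P))
for x in(-101,-89,-51,0,45,58):print(x,proj(c,[.575+x*.000966,-.29-x*.000257,.004]).round())
"
```

```text
t1.10 togo mm [-1.  -1.1 -1.1] turn -0.004 pos [ 574.3 -288.7  148.9] F [-0.  -0.6  0.6] open 0.0921 grip 0.0
[ 298  107   41  178 4547]
((554.4957275390625, -285.29791259765625), (34.006195068359375, 158.40480041503906), 74.9247817993164)
-101 [318. 106.]
-89 [319. 121.]
-51 [319. 167.]
0 [319. 224.]
45 [319. 271.]
58 [319. 284.]
```

View pics/w2.png

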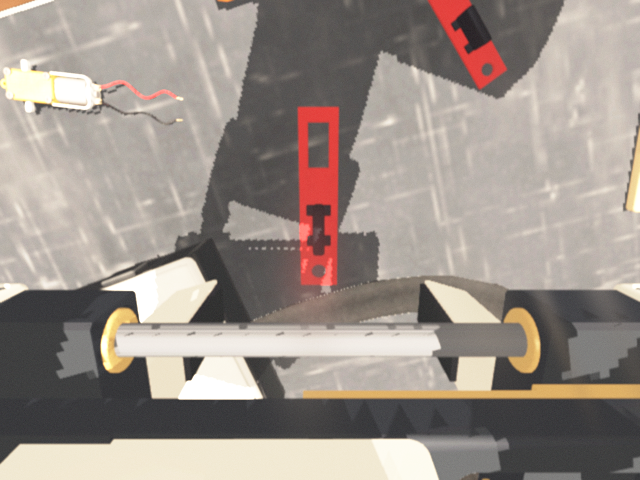

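```bash
python3 -m jog '[[[1,-0.001,-0.001,0.03,-0.004],[1,-0.001,-0.002,0.06,-0.004],[0.2,-0.001,-0.002,0.09,-0.004],[0,-0.001,-0.002,0.12,-0.004],[0,-0.001,-0.002,0.129,-0.004]]]' >/dev/null
python3 -c "
from h import *
togo(.5753,-.2909,.020,-.263)"
python3 -m jog '[[[-1,0,0,0,0],[-1,0,0,0,0],[-1,0,0,0,0],[-1,0,0,0,0],[-1,0,0,0,0]]]' 20
python3 -c "
from h import *
togo(.5753,-.2909,.020,-.263)"
```

```text
t1.57 togo mm [-3.  -1.7 -3.4] turn -0.003 pos [ 572.8 -288.5   16.6] F [-2.   0.7 -0.2] open 0.0767 grip 0.0
time: 1.98
tool_pos: [0.5762, -0.2911, 0.0231]
tool_rot: [-3.141, 0.003, 2.878]
contact_force: [-0.5, 0.4, -0.7]
opening: 0.043
grip_force: 0.0
t1.98 togo mm [ 0.9 -0.   3.1] turn -0.000 pos [ 576.2 -291.1   23.1] F [-0.5  0.4 -0.7] open 0.0430 grip 0.0
```

```bash
python3 -m jog '[[[-1,0,0,0.001,0],[-1,0,0,0.001,0],[-1,0,0,0.001,0],[-1,0,0,0.001,0],[-1,0,0,0.001,0]]]' 20 >/dev/null
python3 -c "
from h import *
togo(.5753,-.2909,.020,-.263)"
python3 -m jog '[[[-1,0,0,0,0],[-1,0,0,-0.02,0],[-1,0,0,-0.05,0],[-1,0,0,-0.08,0],[-1,0,0,-0.1,0]]]' 20 >/dev/null
python3 -m jog '[[[-1,0,0,0,0],[-1,0,0,0,0],[-1,0,0,0,0]]]' 20 >/dev/null
python3 -c "
from h import *
togo(.5753,-.2909,.120,-.263);print(cam('wrist'))
snap('wrist','w3.png')"
```

```text
t2.40 togo mm [-0.2 -0.3  0.2] turn -0.000 pos [ 575.2 -290.6   20.2] F [-0.3  0.8  0.2] open 0.0099 grip 0.0
t3.07 togo mm [-0.8 -0.5 -0.8] turn 0.000 pos [ 574.7 -290.2  119.2] F [-0.7  0.4 -0.7] open 0.0006 grip 0.0
(array([[365.73183401,   0.        , 320.36158428],
       [  0.        , 365.73183401, 243.01929013],
       [  0.        ,   0.        ,   1.        ]]), array([[ 2.58895581e-01,  9.29994564e-01,  2.60927555e-01],
       [ 9.65905289e-01, -2.49333254e-01, -6.97129913e-02],
       [ 2.25213244e-04,  2.70079690e-01, -9.62837946e-01]]), array([ 0.50492861, -0.27139092,  0.29886134]))
```

View pics/w3.png

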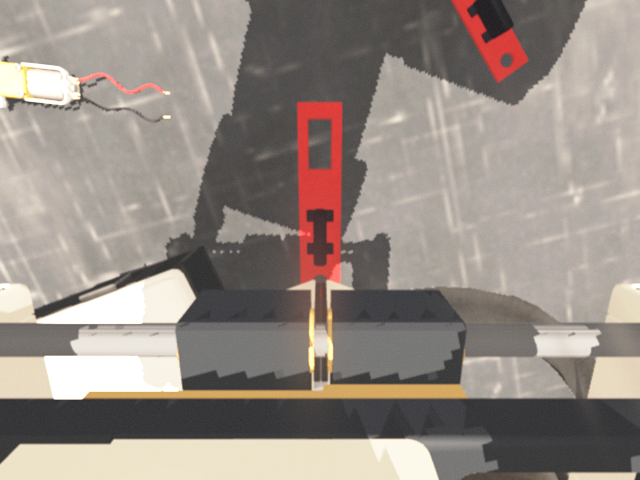

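```bash
python3 -m jog '[[[-0.3,0,0,0,0],[-0.3,0,0,0,0],[-0.3,0,0,0.02,0],[-0.3,0,0,0.04,0],[-0.3,0,0,0.05,0]]]' >/dev/null
python3 -c "
from h import *
togo(.5753,-.2909,.020,-.263)
c=cam('wrist');im=robot.read_camera('wrist');hsv=cv2.cvtColor(im,cv2.COLOR_RGB2HSV)
m=cv2.inRange(hsv,(0,150,80),(6,255,255))|cv2.inRange(hsv,(174,150,80),(180,255,255));m[:,420:]=0
ys,xs=np.where(m[:230]>0);P=np.array([ray(c,(x,y),.004)[:2]*1000 for x,y in zip(xs,ys)],np.float32);print(cv2.minAreaRect(P),P[np.argmin(ys)],xs.min(),xs.max(),ys.min())
print(proj(c,[.5753-.101*.966,-.2909+.101*.26,.004]))
"
python3 -m jog '[[[-0.3,0,0,0.02,0],[-0.3,0,0,0.04,0],[-0.3,0,0,0.049,0],[-0.3,0,0,0.05,0],[-0.6,0,0,0.05,0]]]' >/dev/null
python3 -m jog '[[[-1,0,0,0,0],[-1,0,0,0,0],[-1,0,0,0,0],[-1,0,0,0,0],[-1,0,0,0,0]]]' 20 >/dev/null
python3 -c "
from h import *
togo(.5753,-.2909,.020,-.263)"
```

```text
t3.53 togo mm [-1.8 -0.8 47.2] turn -0.000 pos [ 573.9 -289.7   67.2] F [-0.4  0.1 -0.9] open 0.0289 grip 0.0
((500.7173156738281, -332.29638671875), (156.11366271972656, 86.35074615478516), 71.96051025390625) [ 435.4922  -393.14594] 99 345 82
[318.90011774  95.15626941]
t4.42 togo mm [ 0.1 -0.2  0.7] turn 0.000 pos [ 575.5 -290.7   20.7] F [ 0.2 -0.4  0.1] open 0.0011 grip 0.0
```

```bash
python3 -c "
from h import *
c=cam('wrist');a=snap('wrist','w4.png');b=snap('side','d4.png');q=proj(cam('side'),[.575,-.29,.02]);print(q)
x,y=int(q[0]),int(q[1]);k=cv2.resize(b[max(0,y-70):y+70,max(0,x-70):x+70],(560,560),interpolation=cv2.INTER_CUBIC)
w=cv2.resize(a[60:360,220:420],None,fx=1.2,fy=1.86);w=cv2.resize(w,(240,560))
cv2.imwrite('pics/e4.png',np.hstack([w,k])[:,:,::-1])
for x in(-101,-51,-20,0,20,45):print(x,proj(c,[.5753+x*.000966,-.2909-x*.00026,.004]).round())"
```

```text
[378.79467718 217.16576534]
-101 [320.  80.]
-51 [320. 182.]
-20 [320. 238.]
0 [320. 272.]
20 [320. 304.]
45 [320. 342.]
```

View pics/e4.png

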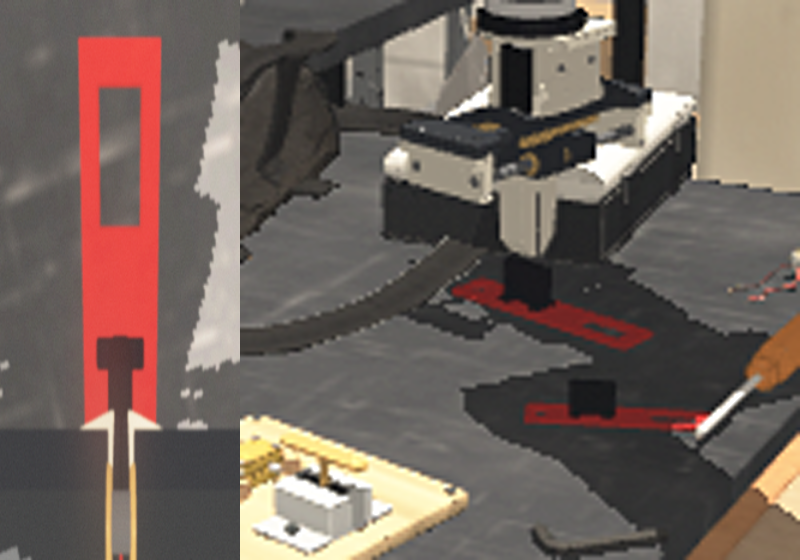

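```bash
python3 -m jog '[[[-1,0,0,0,0],[-1,0,0,0,0]]]' 20
python3 -c "
from h import *
c=cam('wrist')
for z in(.004,.012,.02,.035):print(z,[tuple(proj(c,[.5753+x*.000966,-.2909-x*.00026,z]).round()) for x in(-20,0)])
a=cv2.imread('pics/w4.png');b=cv2.imread('pics/w3.png');d=cv2.imread('pics/w2.png')
cv2.imwrite('pics/e5.png',np.hstack([cv2.resize(a[220:300,285:355],(350,400)),cv2.resize(d[190:270,285:355],(350,400))]))"
```

```text
time: 4.68
tool_pos: [0.5752, -0.2905, 0.0202]
tool_rot: [3.142, 0.0, 2.879]
contact_force: [-0.1, -0.3, -0.1]
opening: 0.0005
grip_force: 0.0
0.004 [(np.float64(320.0), np.float64(239.0)), (np.float64(320.0), np.float64(273.0))]
0.012 [(np.float64(319.0), np.float64(242.0)), (np.float64(319.0), np.float64(278.0))]
0.02 [(np.float64(319.0), np.float64(247.0)), (np.float64(319.0), np.float64(283.0))]
0.035 [(np.float64(319.0), np.float64(256.0)), (np.float64(319.0), np.float64(295.0))]
```

View pics/e5.png

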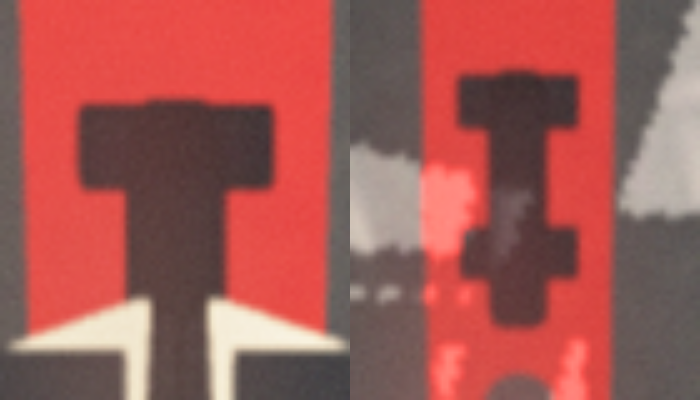

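```bash
python3 -c "
from h import *
print(robot.nose_length,[a for a in dir(robot) if a[0]!='_'])
togo(.5753,-.2909,.020,-.263)
b=cv2.imread('pics/d4.png');c=cam('side')
print([proj(c,[.5753,-.2909,z]).round(1) for z in (0,.012,.02,.035,.06)])
d=cv2.imread('pics/s1.png')
cs=cam('scene')
print('start tip in scene',proj(cs,[.525,0.046,.197]),proj(cs,[.525+.046,0,.197]),proj(cs,[.525-.046,0,.197]))
"
```

```text
0.008 ['IKError', 'camera_model', 'hand_in', 'nose_length', 'observe', 'read_camera']
t4.68 togo mm [-0.2 -0.3  0.2] turn 0.000 pos [ 575.2 -290.5   20.2] F [-0.1 -0.3 -0.1] open 0.0005 grip 0.0
[array([378.7, 223.5]), array([378.8, 219.6]), array([378.8, 217.1]), array([378.9, 212.2]), array([379.1, 203.9])]
start tip in scene [276.91460091 189.77062029] [306.50142289 192.92197621] [269.79329095 210.40757293]
```

```bash
python3 -m jog '[[[-0.4,0,0,0,0],[-0.4,0,0,0,0],[-0.4,0,0,0,0],[-0.4,0,0,0,0],[-0.4,0,0,0.004,0]]]' 20 >/dev/null
python3 -m jog '[[[-0.4,0,0,0.004,0],[-0.4,0,0,0.007,0],[-0.4,0,0,0.007,0]]]' 20 
python3 -c "
from h import *
a=snap('wrist','w5.png');b=snap('side','d5.png');x,y=378,215
k=cv2.resize(b[y-50:y+50,x-50:x+50],(500,500),interpolation=cv2.INTER_CUBIC)
w=cv2.resize(a[200:300,290:350],(300,500),interpolation=cv2.INTER_CUBIC)
cv2.imwrite('pics/e6.png',np.hstack([w,k])[:,:,::-1])"
```

```text
time: 5.35
tool_pos: [0.5746, -0.2902, 0.008]
tool_rot: [3.141, -0.002, 2.879]
contact_force: [0.2, 0.0, -0.5]
opening: 0.0275
grip_force: 0.0
```

View pics/e6.png

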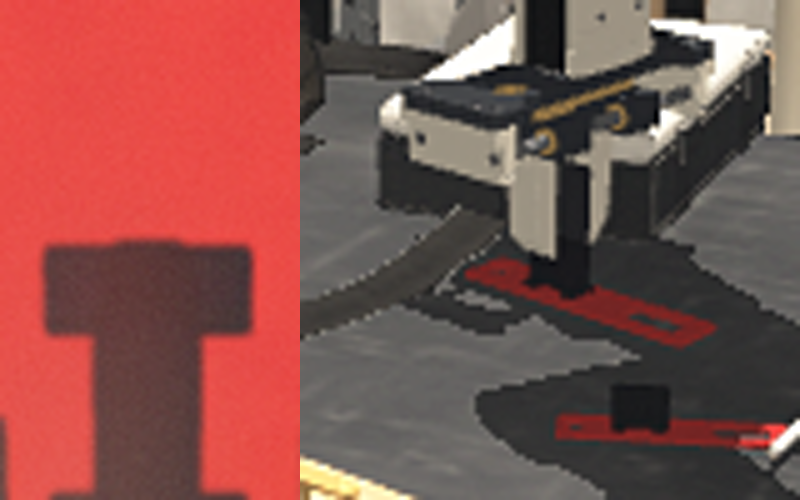

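```bash
python3 -m jog '[[[-0.4,0,0,0.004,0],[-0.4,0,0,0.008,0],[-0.4,0,0,0.012,0],[-0.4,0,0,0.012,0]]]' 20
python3 -m jog '[[[-1,0,0,0,0],[-1,0,0,0,0],[-1,0,0,0,0],[-1,0,0,0,0],[-1,0,0,0,0]]]' 20
python3 -m jog '[[[-1,0,0,0,0],[-1,0,0,0,0]]]' 20
```

```text
time: 5.78
tool_pos: [0.5746, -0.2902, -0.004]
tool_rot: [3.141, -0.002, 2.879]
contact_force: [0.0, 0.3, 0.3]
opening: 0.0277
grip_force: 0.0
time: 6.2
tool_pos: [0.5754, -0.2907, -0.0027]
tool_rot: [-3.141, 0.0, 2.879]
contact_force: [-0.2, -1.0, -0.4]
opening: 0.0099
grip_force: 20.0
time: 6.37
tool_pos: [0.5754, -0.2907, -0.0027]
tool_rot: [-3.141, 0.0, 2.879]
contact_force: [-0.1, -0.4, 0.7]
opening: 0.0095
grip_force: 20.0
```

```bash
cat >> h.py <<'E'
def tilt(pr=True):
    """row of strap's short end in the wrist picture -> tilt about pad centre; model fit over tilt"""
    c=cam('wrist');s=robot.observe();im=robot.read_camera('wrist');hsv=cv2.cvtColor(im,cv2.COLOR_RGB2HSV)
    m=cv2.inRange(hsv,(0,140,60),(6,255,255))|cv2.inRange(hsv,(174,140,60),(180,255,255))
    col=m[:, 308:333].mean(1)>128; rows=np.where(col)[0]
    r=R.from_euler('xyz',s['tool_rot']).as_matrix()
    gap=[i for i in range(1,len(rows)) if rows[i]-rows[i-1]>5]
    out={'end':rows[0],'near':rows[gap[0]-1] if gap else None,'far':rows[gap[0]] if gap else None}
    T=np.radians(np.arange(-15,61,.5));res={}
    for k,x in(('end',-.101),('near',-.089),('far',-.051)):
        if out[k] is None: continue
        v=[]
        for t in T:
            px,pz=x*np.cos(t)+(-.021)*np.sin(t)*-1*-1, None
            # strap pt relative pivot (0,.025): (x, .004-.025); tilt t: short end low
            dx=x*np.cos(t)-(.021)*np.sin(t)*-1; dz=x*np.sin(t)-.021*np.cos(t)
            P=np.array(s['tool_pos'])+r@np.array([-dx,0,-(dz+.0277)])
            v.append(proj(c,P)[1])
        res[k]=round(float(np.degrees(T[np.argmin(abs(np.array(v)-out[k]))])),1)
    print('rows',out,'tilt deg',res)
E
python3 -m jog '[[[-1,0,0,-0.01,0],[-1,0,0,-0.035,0],[-1,0,0,-0.065,0],[-1,0,0,-0.095,0],[-1,0,0,-0.12,0]]]' 20
python3 -m jog '[[[-1,0,0,0,0],[-1,0,0,0,0]]]' 20 >/dev/null
python3 -c "
from h import *
togo(.5753,-.2909,.020,-.263);tilt()"
```

```text
time: 6.78
tool_pos: [0.5754, -0.2906, 0.1198]
tool_rot: [-3.141, 0.001, 2.879]
contact_force: [1.1, -0.5, -1.5]
opening: 0.0101
grip_force: 20.0
t6.95 togo mm [ 0.8 -0.  99. ] turn 0.000 pos [ 575.8 -290.9  119. ] F [-0.3  0.1 -1.6] open 0.0098 grip 20.0
rows {'end': np.int64(72), 'near': np.int64(102), 'far': np.int64(187)} tilt deg {'end': 0.5, 'near': 0.5, 'far': -0.5}
```

```bash
python3 -m jog '[[[-1,0,0,0,0],[-1,0,0,0,0],[-1,0,0,0,0]]]' 3
python3 -c "
from h import *
tilt()"
```

```text
time: 7.25
tool_pos: [0.5746, -0.2901, 0.1156]
tool_rot: [3.141, -0.003, 2.879]
contact_force: [0.4, 0.5, -2.2]
opening: 0.01
grip_force: 3.0
rows {'end': np.int64(72), 'near': np.int64(102), 'far': np.int64(187)} tilt deg {'end': 0.5, 'near': 0.5, 'far': -0.5}
```

```bash
python3 -c "
from h import *
c=cam('scene')
for n,uv in(('edge',(180,255)),('edge2',(260,365)),('edge3',(222,305)),('hex1',(245,275)),('hex2',(228,292)),('cup',(202,230)),('smallstrap',(277,338)),('small end',(313,300))):print(n,ray(c,uv,0).round(3))
def J(x,y):a=-.216;return (.5867+x*np.cos(a)-y*np.sin(a),.0776+x*np.sin(a)+y*np.cos(a))
print('short end',J(-.222,0),'pivot',J(-.132,0),'head near end',J(-.1015,0))
"
```

```text
edge [0.31 0.18 0.  ]
edge2 [ 0.322 -0.188  0.   ]
edge3 [ 0.326 -0.013  0.   ]
hex1 [0.41  0.031 0.   ]
hex2 [0.354 0.011 0.   ]
cup [0.392 0.226 0.   ]
smallstrap [ 0.382 -0.156  0.   ]
small end [ 0.5   -0.121  0.   ]
short end (np.float64(0.3698587120516362), np.float64(0.1251799941245769)) pivot (np.float64(0.4577673423009728), np.float64(0.105890807317316)) head near end (np.float64(0.4875586003299147), np.float64(0.09935391623263314))
```

```bash
python3 -m jog '[[[-1,0,0,-0.005,0],[-1,0,0,-0.005,0]]]' 20 >/dev/null; python3 -c "
from h import *
togo(.4568,.1061,.120,-.216);tilt()"
```

```text
t7.47 togo mm [217.8 352.3   2.5] turn -0.047 pos [ 575.5 -290.7  122.7] F [-0.1 -0.4 -0.9] open 0.0097 grip 20.0
rows {'end': np.int64(72), 'near': np.int64(102), 'far': np.int64(187)} tilt deg {'end': 0.5, 'near': 0.5, 'far': -0.5}
```

```bash
python3 -m jog '[[[-1,0.008,0.012,0,0],[-1,0.022,0.036,0,-0.01],[-1,0.04,0.064,0,-0.02],[-1,0.058,0.094,0,-0.03],[-1,0.076,0.124,0,-0.047]]]' 20 >/dev/null
python3 -m jog '[[[-1,0.018,0.03,0,0],[-1,0.036,0.06,0,0],[-1,0.054,0.09,0,0],[-1,0.072,0.12,0,0],[-1,0.09,0.15,0,0]]]' 20 >/dev/null
python3 -c "
from h import *
togo(.4568,.1061,.120,-.216)"
```

```text
t8.35 togo mm [39.7 83.4  2.5] turn -0.000 pos [477.7  16.1 122.5] F [ 0.8  0.1 -2.2] open 0.0098 grip 20.0
```

```bash
python3 -m jog '[[[-1,0.012,0.025,0,0],[-1,0.024,0.05,0,0],[-1,0.034,0.07,0,0],[-1,0.038,0.08,0,0],[-1,0.038,0.081,0,0]]]' 20 >/dev/null
python3 -m jog '[[[-1,0,0,0,0],[-1,0,0,0.015,0],[-1,0,0,0.035,0],[-1,0,0,0.05,0],[-1,0,0,0.055,0]]]' 20 >/dev/null
python3 -m jog '[[[-1,0,0,0,0],[-1,0,0,0,0],[-1,0,0,0,0]]]' 20 >/dev/null
python3 -c "
from h import *
togo(.4568,.1061,.060,-.216);tilt()"
```

```text
t9.43 togo mm [3.7 3.8 8. ] turn -0.001 pos [459.5 101.6  68. ] F [-1.  -0.1 -1.9] open 0.0100 grip 20.0
rows {'end': np.int64(72), 'near': np.int64(102), 'far': np.int64(186)} tilt deg {'end': 0.5, 'near': 0.5, 'far': -2.5}
```

```bash
python3 -m jog '[[[-1,0.002,0.002,0.003,0],[-1,0.003,0.004,0.006,0],[-1,0.003,0.004,0.008,0],[-1,0.003,0.004,0.008,0]]]' 20 >/dev/null
python3 -m jog '[[[-1,0,0,0,0],[-1,0,0,0.002,0],[-1,0,0,0.004,0],[-1,0,0,0.005,0],[-1,0,0,0.006,0]]]' 3 
python3 -m jog '[[[-1,0,0,0.001,0],[-1,0,0,0.002,0],[-1,0,0,0.003,0],[-1,0,0,0.004,0]]]' 3 
python3 -c "
from h import *
togo(.4568,.1061,.0431,-.216);tilt()"
```

```text
time: 10.23
tool_pos: [0.4564, 0.1065, 0.0529]
tool_rot: [-3.142, -0.0, 2.926]
contact_force: [-0.4, 0.3, -1.2]
opening: 0.0099
grip_force: 3.0
time: 10.57
tool_pos: [0.4564, 0.1066, 0.0491]
tool_rot: [-3.142, -0.0, 2.926]
contact_force: [-1.8, -0.0, 0.3]
opening: 0.0099
grip_force: 3.0
t10.57 togo mm [-0.5 -0.4  6. ] turn 0.000 pos [456.4 106.6  49.1] F [-1.8 -0.   0.3] open 0.0099 grip 3.0
rows {'end': np.int64(97), 'near': np.int64(123), 'far': np.int64(198)} tilt deg {'end': 13.5, 'near': 15.0, 'far': 14.5}
```

```bash
python3 -m jog '[[[-1,0,0,0.001,0],[-1,0,0,0.002,0],[-1,0,0,0.003,0],[-1,0,0,0.004,0]]]' 3 
python3 -m jog '[[[-1,0,0,0.001,0],[-1,0,0,0.002,0],[-1,0,0,0.002,0]]]' 3 
python3 -c "
from h import *
togo(.4568,.1061,.0431,-.216);tilt()"
```

```text
time: 10.95
tool_pos: [0.4562, 0.1066, 0.045]
tool_rot: [-3.142, -0.0, 2.926]
contact_force: [-1.5, 0.4, -1.0]
opening: 0.0096
grip_force: 3.0
time: 11.2
tool_pos: [0.4562, 0.1066, 0.0429]
tool_rot: [-3.141, -0.0, 2.926]
contact_force: [-1.2, 0.8, -0.4]
opening: 0.0093
grip_force: 3.0
t11.20 togo mm [-0.7 -0.4 -0.2] turn 0.000 pos [456.2 106.6  42.9] F [-1.2  0.8 -0.4] open 0.0093 grip 3.0
rows {'end': np.int64(126), 'near': np.int64(148), 'far': np.int64(211)} tilt deg {'end': 27.5, 'near': 28.5, 'far': 27.5}
```

```bash
python3 -m jog '[[[-1,0,0,0,0],[-1,0,0,0,0],[-1,0,0,-0.005,0],[-1,0,0,-0.02,0],[-1,0,0,-0.04,0]]]' 25 >/dev/null
python3 -m jog '[[[-1,0,0,-0.025,0],[-1,0,0,-0.04,0],[-1,-0.02,0,-0.044,0],[-1,-0.04,0,-0.044,0],[-1,-0.06,0,-0.044,0]]]' 25
python3 -m jog '[[[-1,-0.02,0,0,0],[-1,-0.03,0,0,0],[-1,-0.032,0,0,0],[-1,-0.032,0,0,0]]]' 25
python3 -c "
from h import *
togo(.5467,.0864,.125,-.216);tilt();c=cam('wrist');a=snap('wrist','w6.png')
print([proj(c,[.5177-.0315*.9767+s*.2147*.006,.0925+.0315*.2147+s*.006*.9767,.058]).round() for s in(-1,1)])"
```

```text
time: 12.08
tool_pos: [0.5166, 0.0936, 0.1286]
tool_rot: [3.141, 0.003, 2.926]
contact_force: [0.1, -0.6, -2.7]
opening: 0.0098
grip_force: 25.0
time: 12.42
tool_pos: [0.5466, 0.0866, 0.1271]
tool_rot: [-3.142, 0.0, 2.925]
contact_force: [-0.5, 0.4, -1.6]
opening: 0.0095
grip_force: 25.0
t12.42 togo mm [-0.1 -0.2  2.1] turn -0.000 pos [546.6  86.6 127.1] F [-0.5  0.4 -1.6] open 0.0095 grip 25.0
rows {'end': np.int64(126), 'near': np.int64(147), 'far': np.int64(212)} tilt deg {'end': 27.5, 'near': 28.0, 'far': 28.0}
[array([310., 159.]), array([329., 159.])]
```

View pics/w6.png

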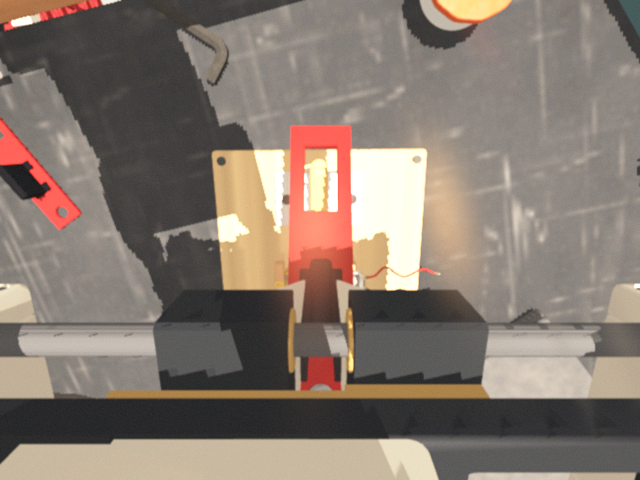

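The picture shows the brass head (columns 308–328, far end at row 160) sitting inside the eye (columns 304–339, rows 148–211). The base corners at (218,150) and (425,150) are square to the tool, so it is aligned and I'm lowering it.

```bash
python3 -m jog '[[[-1,0,0,0.01,0],[-1,0,0,0.02,0],[-1,0,0,0.03,0],[-1,0,0,0.036,0],[-1,0,0,0.036,0]]]' 25
python3 -m jog '[[[-1,0,0,0.003,0],[-1,0,0,0.006,0],[-1,0,0,0.008,0],[-1,0,0,0.008,0],[-1,0,0,0.008,0]]]' 25
python3 -c "
from h import *
togo(.5467,.0864,.0823,-.216);tilt()"
```

```text
time: 12.93
tool_pos: [0.5448, 0.0869, 0.089]
tool_rot: [-3.141, -0.004, 2.926]
contact_force: [-0.7, 0.3, -2.0]
opening: 0.01
grip_force: 25.0
time: 13.35
tool_pos: [0.5464, 0.0869, 0.0832]
tool_rot: [3.142, 0.0, 2.926]
contact_force: [-0.2, 0.3, -1.7]
opening: 0.0093
grip_force: 25.0
t13.35 togo mm [-0.4 -0.4  0.9] turn 0.000 pos [546.4  86.9  83.2] F [-0.2  0.3 -1.7] open 0.0093 grip 25.0
rows {'end': np.int64(126), 'near': np.int64(148), 'far': np.int64(212)} tilt deg {'end': 27.5, 'near': 28.5, 'far': 28.0}
```

Clear of contact. I'll slide forward 24 mm, then feel for the neck in small steps.

```bash
python3 -m jog '[[[-1,-0.005,0,0.001,0],[-1,-0.01,0,0.001,0],[-1,-0.015,0,0.001,0],[-1,-0.02,0,0.001,0],[-1,-0.022,0,0.001,0]]]' 25
python3 -m jog '[[[-1,0,0,0,0],[-1,-0.001,0,0,0],[-1,-0.002,0,0,0],[-1,-0.003,0,0,0],[-1,-0.003,0,0,0]]]' 25
python3 -m jog '[[[-1,-0.001,0,0,0],[-1,-0.002,0,0,0],[-1,-0.002,0,0,0]]]' 25
python3 -c "
from h import *
togo(.5467,.0864,.0823,-.216);tilt()"
```

```text
time: 13.82
tool_pos: [0.5689, 0.0818, 0.0822]
tool_rot: [3.141, 0.001, 2.925]
contact_force: [0.6, -0.3, -2.5]
opening: 0.0096
grip_force: 25.0
time: 14.23
tool_pos: [0.5709, 0.0815, 0.0822]
tool_rot: [3.142, 0.0, 2.926]
contact_force: [0.1, 0.3, -2.2]
opening: 0.0095
grip_force: 25.0
time: 14.48
tool_pos: [0.5729, 0.081, 0.0822]
tool_rot: [3.142, 0.0, 2.926]
contact_force: [-0.6, -0.4, -2.3]
opening: 0.0096
grip_force: 25.0
t14.48 togo mm [26.8 -0.4 -0.1] turn -0.000 pos [572.9  81.   82.2] F [-0.6 -0.4 -2.3] open 0.0096 grip 25.0
rows {'end': np.int64(212), 'near': np.int64(259), 'far': np.int64(357)} tilt deg {'end': 60.5, 'near': 60.5, 'far': 60.5}
```

```bash
for i in 1 2; do :; done
python3 -m jog '[[[-1,-0.001,0,0,0],[-1,-0.002,0,0,0],[-1,-0.003,0,0,0],[-1,-0.003,0,0,0]]]' 25 | grep -E "pos|force: \["
python3 -m jog '[[[-1,-0.001,0,0,0],[-1,-0.0015,0,0,0],[-1,-0.0015,0,0,0]]]' 25 | grep -E "pos|force: \["
python3 -m jog '[[[-1,-0.001,0,0,0],[-1,-0.001,0,0,0]]]' 25 | grep -E "pos|force: \["
```

```text
tool_pos: [0.5759, 0.0804, 0.0822]
contact_force: [0.1, 0.4, -2.7]
tool_pos: [0.5772, 0.0801, 0.0821]
contact_force: [-0.6, -0.6, -1.5]
tool_pos: [0.5783, 0.0798, 0.0821]
contact_force: [0.5, 0.6, -2.3]
```

```bash
python3 -m jog '[[[-1,-0.001,0,0,0],[-1,-0.001,0,0,0]]]' 25 | grep -E "pos|force: \["
python3 -m jog '[[[-1,-0.001,0,0,0],[-1,-0.001,0,0,0]]]' 25 | grep -E "pos|force: \["
```

```text
tool_pos: [0.5793, 0.0796, 0.0822]
contact_force: [0.6, -0.3, -1.6]
tool_pos: [0.5802, 0.0794, 0.0822]
contact_force: [0.2, -0.8, -1.7]
```

```bash
python3 -m jog '[[[-1,-0.001,0,0,0],[-1,-0.001,0,0,0]]]' 25 | grep -E "pos|force: \["
```

```text
tool_pos: [0.5812, 0.0792, 0.0821]
contact_force: [-0.3, -1.2, -1.6]
```

```bash
python3 -m jog '[[[-1,-0.001,0,0,0],[-1,-0.001,0,0,0]]]' 25 | grep -E "pos|force: \["
python3 -m jog '[[[-1,0,0,0,0]]]' 25 | grep -E "force: \["
```

```text
tool_pos: [0.5817, 0.0791, 0.082]
contact_force: [-0.5, 0.5, -2.6]
contact_force: [-1.0, 0.2, -2.3]
```

```bash
python3 -m jog '[[[-1,-0.001,0,0,0],[-1,-0.001,0,0,0]]]' 25 | grep -E "pos|force: \["
python3 -m jog '[[[-1,0,0,0,0]]]' 25 | grep -E "force: \["
```

```text
tool_pos: [0.5822, 0.0789, 0.0818]
contact_force: [-3.0, 0.9, -2.6]
contact_force: [-2.8, 0.4, -2.6]
```

```bash
cat >> h.py <<'E'
def lev():
    s=robot.observe();c=cam('wrist');im=robot.read_camera('wrist');hsv=cv2.cvtColor(im,cv2.COLOR_RGB2HSV)
    m=cv2.inRange(hsv,(0,140,60),(6,255,255))|cv2.inRange(hsv,(174,140,60),(180,255,255))
    r=R.from_euler('xyz',s['tool_rot']).as_matrix();T=np.radians(np.arange(-15,61,.5))
    P=[np.array(s['tool_pos'])+r@np.array([-(-.101*np.cos(t)+.021*np.sin(t)),0,-(-.101*np.sin(t)-.021*np.cos(t)+.0277)]) for t in T]
    v=np.array([proj(c,p)[1] for p in P]);o=[]
    for a in(296,340):
        rows=np.where(m[:280,a:a+6].mean(1)>128)[0];o.append((rows[0],np.degrees(T[np.argmin(abs(v-rows[0]))]).round(1)))
    d=np.array(s['tool_pos'])-[.5867,.0776,0]
    print('t%.2f'%s['time'],'end rows/tilt',o,'jig x %.1f y %.1f z %.1f'%((d[0]*.9767-d[1]*.2147)*1e3,(d[0]*.2147+d[1]*.9767)*1e3,d[2]*1e3),'F',np.round(s['contact_force'],1))
E
python3 -c "
from h import *
lev()"
python3 -m jog '[[[-1,0,0,0,0],[-1,-0.002,0,0.0005,0],[-1,-0.0042,0,0.0026,0],[-1,-0.0042,0,0.0026,0]]]' 4 | grep -E "pos|force: \["
python3 -c "
from h import *
lev()"
```

```text
t16.28 end rows/tilt [(np.int64(126), np.float64(27.5)), (np.int64(126), np.float64(27.5))] jig x -4.6 y 0.4 z 81.8 F [-2.8  0.4 -2.6]
tool_pos: [0.5879, 0.0777, 0.0794]
contact_force: [-0.3, 0.5, -2.3]
t16.67 end rows/tilt [(np.int64(113), np.float64(21.5)), (np.int64(113), np.float64(21.5))] jig x 1.2 y 0.3 z 79.4 F [-0.3  0.5 -2.3]
```

```bash
python3 -m jog '[[[-1,0,0,0.002,0],[-1,-0.0008,0,0.0045,0],[-1,-0.0026,0,0.007,0],[-1,-0.0044,0,0.0096,0],[-1,-0.0044,0,0.0096,0]]]' 4 | grep -E "pos|force: \["
python3 -c "
from h import *
lev()"
```

```text
tool_pos: [0.5915, 0.0768, 0.0693]
contact_force: [-0.7, 0.9, -1.7]
t17.13 end rows/tilt [(np.int64(105), np.float64(17.5)), (np.int64(105), np.float64(17.5))] jig x 4.9 y 0.3 z 69.3 F [-0.7  0.9 -1.7]
```

```bash
python3 -m jog '[[[-1,-0.0017,0,0.002,0],[-1,-0.0034,0,0.0043,0],[-1,-0.0051,0,0.0068,0],[-1,-0.0066,0,0.009,0],[-1,-0.0066,0,0.009,0]]]' 4 | grep -E "pos|force: \["
python3 -c "
from h import *
lev()"
```

```text
tool_pos: [0.5978, 0.0755, 0.0603]
contact_force: [-0.5, -0.1, -2.9]
t17.60 end rows/tilt [(np.int64(89), np.float64(9.5)), (np.int64(89), np.float64(9.5))] jig x 11.3 y 0.3 z 60.3 F [-0.5 -0.1 -2.9]
```

```bash
python3 -m jog '[[[-1,-0.0018,0,0.0025,0],[-1,-0.0032,0,0.006,0],[-1,-0.0044,0,0.009,0],[-1,-0.0055,0,0.0125,0],[-1,-0.0055,0,0.0125,0]]]' 4 | grep -E "pos|force: \["
python3 -c "
from h import *
lev()"
```

```text
tool_pos: [0.6034, 0.0742, 0.0477]
contact_force: [-0.1, -0.2, -0.8]
t18.07 end rows/tilt [(np.int64(71), np.float64(-0.5)), (np.int64(71), np.float64(-0.5))] jig x 17.0 y 0.3 z 47.7 F [-0.1 -0.2 -0.8]
```

```bash
python3 -m jog '[[[-1,0,0,0.001,0],[-1,0,0,0.002,0],[-1,0,0,0.003,0],[-1,0,0,0.003,0]]]' 4 | grep -E "pos|force: \["
python3 -c "
from h import *
lev()"
```

```text
tool_pos: [0.6032, 0.0744, 0.0454]
contact_force: [-1.1, 0.5, -2.5]
t18.45 end rows/tilt [(np.int64(71), np.float64(-0.5)), (np.int64(71), np.float64(-0.5))] jig x 16.8 y 0.4 z 45.4 F [-1.1  0.5 -2.5]
```

```bash
python3 -m jog '[[[-1,0,0,0,0],[-1,0.003,0,0.0006,0],[-1,0.007,0,0.0006,0],[-1,0.012,-0.0003,0.0006,0],[-1,0.015,-0.0003,0.0006,0]]]' 20 | grep -E "pos|force: \["
python3 -m jog '[[[-1,0.0018,0,0,0],[-1,0.0018,0,0,0],[-1,0.0018,0,0,0]]]' 20 | grep -E "pos|force: \["
python3 -c "
from h import *
lev();togo(.5867,.0776,.045,-.216)"
```

```text
tool_pos: [0.5875, 0.0775, 0.0448]
contact_force: [0.8, 0.2, -1.4]
tool_pos: [0.5868, 0.0777, 0.045]
contact_force: [0.1, 0.1, -1.1]
t19.17 end rows/tilt [(np.int64(70), np.float64(-1.0)), (np.int64(70), np.float64(-1.0))] jig x 0.1 y 0.1 z 45.0 F [ 0.1  0.1 -1.1]
t19.22 togo mm [ 0.2 -0.1 -0. ] turn 0.000 pos [586.9  77.7  45. ] F [ 0.8  0.5 -1.8] open 0.0096 grip 20.0
```

```bash
python3 -m jog '[[[-1,0,0,0.001,0],[-1,0,0,0.002,0],[-1,0,0,0.003,0],[-1,0,0,0.003,0]]]' 20 | grep -E "pos|force: \["
python3 -m jog '[[[-1,0,0,0.001,0],[-1,0,0,0.002,0],[-1,0,0,0.002,0]]]' 20 | grep -E "pos|force: \["
python3 -c "
from h import *
lev()"
```

```text
tool_pos: [0.5866, 0.0776, 0.0415]
contact_force: [0.2, 0.3, -1.5]
tool_pos: [0.5868, 0.0777, 0.0397]
contact_force: [0.0, 0.0, -2.2]
t19.80 end rows/tilt [(np.int64(69), np.float64(-1.5)), (np.int64(69), np.float64(-1.5))] jig x 0.1 y 0.1 z 39.7 F [ 0.   0.  -2.2]
```

```bash
python3 -m jog '[[[-1,0,0,0.001,0],[-1,0,0,0.002,0],[-1,0,0,0.002,0]]]' 10 | grep -E "pos|force: \["
python3 -m jog '[[[-1,0,0,0.001,0],[-1,0,0,0.002,0],[-1,0,0,0.002,0]]]' 10 | grep -E "pos|force: \["
python3 -m jog '[[[-1,0,0,0.001,0],[-1,0,0,0.0015,0],[-1,0,0,0.0015,0]]]' 5 | grep -E "pos|force: \["
python3 -c "
from h import *
lev()"
```

```text
tool_pos: [0.5876, 0.0776, 0.0382]
contact_force: [2.3, -0.5, -0.1]
tool_pos: [0.5882, 0.0775, 0.0365]
contact_force: [5.8, -1.3, 3.6]
tool_pos: [0.5877, 0.0776, 0.0347]
contact_force: [5.2, -1.3, 3.3]
t20.60 end rows/tilt [(np.int64(66), np.float64(-3.5)), (np.int64(66), np.float64(-3.5))] jig x 1.0 y 0.2 z 34.7 F [ 5.2 -1.3  3.3]
```

```bash
python3 -m jog '[[[-1,-0.001,0,0,0],[-1,-0.002,0,0,0],[-1,-0.002,0,0,0]]]' 5 | grep -E "pos|force: \["
python3 -c "
from h import *
lev()"
```

```text
tool_pos: [0.5878, 0.0775, 0.0343]
contact_force: [0.4, -0.3, 5.1]
t20.90 end rows/tilt [(np.int64(66), np.float64(-3.5)), (np.int64(66), np.float64(-3.5))] jig x 1.1 y 0.1 z 34.3 F [ 0.4 -0.3  5.1]
```

```bash
python3 -m jog '[[[-1,0,0,0,0],[-1,0,0,0.001,0],[-1,0,0,0.002,0],[-1,0,0,0.002,0]]]' 3 | grep -E "pos|force: \["
python3 -c "
from h import *
lev()"
python3 -m jog '[[[-1,0,0,0,0],[-1,0,0,0.001,0],[-1,0,0,0.002,0],[-1,0,0,0.002,0]]]' 3 | grep -E "pos|force: \["
python3 -c "
from h import *
lev()"
```

```text
tool_pos: [0.5879, 0.0775, 0.0318]
contact_force: [0.1, 0.9, 2.3]
t21.28 end rows/tilt [(np.int64(65), np.float64(-4.0)), (np.int64(65), np.float64(-4.0))] jig x 1.2 y 0.1 z 31.8 F [0.1 0.9 2.3]
tool_pos: [0.5885, 0.0773, 0.0301]
contact_force: [0.2, 1.3, 1.6]
t21.67 end rows/tilt [(np.int64(62), np.float64(-6.5)), (np.int64(62), np.float64(-6.5))] jig x 1.9 y 0.1 z 30.1 F [0.2 1.3 1.6]
```

```bash
cat >> h.py <<'E'
def side(n='side'):
    c=cam(n);im=robot.read_camera(n);cv2.imwrite('pics/sd_%s_%d.png'%(n,robot.observe()['time']*100),im[:,:,::-1]);hsv=cv2.cvtColor(im,cv2.COLOR_RGB2HSV)
    m=cv2.inRange(hsv,(0,140,50),(6,255,255))|cv2.inRange(hsv,(174,140,50),(180,255,255))
    a=-.216;J=lambda x,y,z:[.5867+x*np.cos(a)-y*np.sin(a),.0776+x*np.sin(a)+y*np.cos(a),z]
    def corners(dx,t,z0):
        return np.array([proj(c,J(dx+x*np.cos(t),y,z0+.004+x*np.sin(t))) for x,y in((-.101,.017),(-.101,-.017),(.058,-.017),(.058,.017))])
    k=corners(0,0,.036);lo=(k.min(0)-25).astype(int);hi=(k.max(0)+25).astype(int)
    m2=np.zeros_like(m);m2[lo[1]:hi[1],lo[0]:hi[0]]=m[lo[1]:hi[1],lo[0]:hi[0]]
    nn,l,s,_=cv2.connectedComponentsWithStats(m2);print(n,'red parts',[list(map(int,q)) for q in s[1:] if q[4]>8])
    for t in(0,-3,-6):
        kk=corners(0,np.radians(t),.036+.058*np.sin(np.radians(-t)));print('  expect tilt',t,kk.round(1).tolist())
    return m2
E
python3 -c "
from h import *
side();side('scene')"
```

```text
side red parts [[285, 250, 59, 25, 352]]
  expect tilt 0 [[332.6, 272.9], [343.0, 267.7], [293.9, 248.6], [283.5, 253.0]]
  expect tilt -3 [[332.5, 269.4], [342.9, 264.3], [293.9, 248.6], [283.5, 253.1]]
  expect tilt -6 [[332.3, 265.9], [342.7, 260.8], [294.0, 248.7], [283.6, 253.1]]
scene red parts [[257, 219, 39, 19, 210]]
  expect tilt 0 [[255.2, 227.8], [259.5, 237.0], [319.7, 218.6], [314.4, 210.0]]
  expect tilt -3 [[254.9, 225.4], [259.2, 234.7], [319.6, 218.6], [314.4, 210.0]]
  expect tilt -6 [[254.7, 223.0], [259.0, 232.3], [319.5, 218.6], [314.3, 210.0]]
```

```bash
python3 -m jog '[[[-0.8,0,0,0,0],[-0.6,0,0,0,0],[-0.4,0,0,0,0],[-0.3,0,0,0,0],[-0.3,0,0,0,0]]]' 3 | grep -E "pos|force|open"
python3 -m jog '[[[-0.3,0,0,-0.005,0],[-0.3,0,0,-0.02,0],[-0.3,0,0,-0.04,0],[-0.3,0,0,-0.07,0],[-0.3,0,0,-0.1,0]]]' 3 | grep -E "pos|force: \["
python3 -m jog '[[[-0.3,0,0,-0.01,0],[-0.3,0,0,-0.01,0],[-0.3,0,0,-0.01,0]]]' 3 >/dev/null
python3 -c "
from h import *
side();side('scene')
c=cam('wrist');im=robot.read_camera('wrist');hsv=cv2.cvtColor(im,cv2.COLOR_RGB2HSV)
m=cv2.inRange(hsv,(0,140,50),(6,255,255))|cv2.inRange(hsv,(174,140,50),(180,255,255))
m[:,:250]=0;m[:,390:]=0
ys,xs=np.where(m>0);print('wrist red',xs.min(),xs.max(),ys.min(),ys.max())
a=-.216;J=lambda x,y,z:[.5867+x*np.cos(a)-y*np.sin(a),.0776+x*np.sin(a)+y*np.cos(a),z]
for p in((-.101,.017),(-.101,-.017),(.058,-.017),(.058,.017)):print(proj(c,J(*p,.040)).round(1))
togo(.5867,.0776,.045,-.216)
"
```

```text
tool_pos: [0.5886, 0.0771, 0.0302]
contact_force: [-0.6, -0.1, -0.3]
opening: 0.0301
grip_force: 0.0
tool_pos: [0.588, 0.0772, 0.1312]
contact_force: [1.4, -0.5, -0.6]
side red parts [[285, 249, 59, 26, 362]]
  expect tilt 0 [[332.6, 272.9], [343.0, 267.7], [293.9, 248.6], [283.5, 253.0]]
  expect tilt -3 [[332.5, 269.4], [342.9, 264.3], [293.9, 248.6], [283.5, 253.1]]
  expect tilt -6 [[332.3, 265.9], [342.7, 260.8], [294.0, 248.7], [283.6, 253.1]]
scene red parts [[257, 211, 62, 27, 369]]
  expect tilt 0 [[255.2, 227.8], [259.5, 237.0], [319.7, 218.6], [314.4, 210.0]]
  expect tilt -3 [[254.9, 225.4], [259.2, 234.7], [319.6, 218.6], [314.4, 210.0]]
  expect tilt -6 [[254.7, 223.0], [259.0, 232.3], [319.5, 218.6], [314.3, 210.0]]
wrist red 297 384 96 301
[344.7  97.3]
[296.9  97.2]
[300.  302.8]
[341.  302.8]
t23.05 togo mm [ 0.6  0.3 93.5] turn -0.000 pos [587.6  77.2 138.4] F [-0.9 -0.6 -0.8] open 0.0319 grip 0.0
```

```bash
python3 -c "
from h import *
print(robot.hand_in())"
```

```text
the job is handed in; nothing more can be done
None
```

The 159 mm strap is threaded under the T-stud's head with its round hole over the pin, and it lies flat on both posts to within about 1 mm in all three cameras; I let go and handed it in at about 23 s, with no force reading above about 6 N.

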